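# Slide carrier under the hold-down leaf spring of a slide reader

### The arm

A 7-joint arm with a two-finger parallel gripper is mounted at the origin on the work surface; the furniture and walls round the work are solid. World frame = base frame: x ahead of the robot, y to its left, z up, the work surface at z = 0. Lengths are in m, angles in rad, forces in N, time in s.
With the tool pointing down it reaches from about 0.425 to 0.875 m from the base axis. Payload 4.7 kg.
Tool frame: the origin (TCP) lies on the centre line of the jaws, within the pads' length; the fingertips stand 8 mm ahead of it and the grasp point (between the pads) lies 11 mm behind it; z points along the fingers, y is the direction in which the jaws open and shut (so a half turn about z gives the same grasp; the last joint's range is limited). The gripper opens to 87 mm and grips with 3 to 60 N. Pads are 19 mm wide; open, the fingers measure 117 mm over their backs; the gripper's body (75 mm by 190 mm) begins 51 mm behind the grasp point.
Start: joints at [-0.791, 0.321, -0.07, 1.45, 0.023, 1.371, -0.057], TCP at [0.451, 0.469, 0.204] pointing down, gripper open.
Joint ranges: [-2.86, 2.86], [-0.3, 2.09], [-1.38, 1.24], [0.06, 2.45], [-1.56, 4.7], [0.09, 2.05], [-2.69, 2.69]. Speed limits (rad/s): [2.57, 2.57, 3.14, 3.14, 3.14, 3.14, 3.14].

### API

Orientations are given as a rotation vector (axis times angle).
In Python, from bench import status, optics, order gives the robot as it stands.
- The arm moves only by the tool step_arm, never from a script. Its argument "rows" is a list of rows, each a list of 3 entries, a list of its own where there are three numbers: the turn, a rotation vector about the tool's x, y, z in degrees, then the shift along the tool's x, y, z in mm, then the finger opening in mm, from 0 to 87. A call has 1 to 12 rows; each row shifts and turns the pose as measured when the row begins, along the tool's axes as they then stand; what a row does not reach is not made up. A row lasts 1/12 s, in which the tool goes at most 41.7 mm and 7.16 degrees, less where a joint would pass 70% of its speed; a pose out of reach is approached as far as the arm can. A call is refused whole if a number of a shift passes 41.7 or a number of a turn 7.16, either way. A call with a gripper value outside its range is refused whole. The fingers move at their own pace and stop on an object; "grip_force" is the grip in N (left out, the last holds). Time passes only in rows, so rows that do not move let the fingers close. It gives the time, the measured TCP pose, the force and the opening at its end, in the units of the state.
- status.get_state(): the state, without advancing time (a new reading comes with each control period).
- optics.get_image(name): name is "scene" or "top" or "wrist"; returns a dict with "frame" (480x640x3 uint8, red, green, blue), "range_z" (480x640 float32, m along the optical axis (not along the pixel's ray), 0 where there is no reading), "K" (3x3 intrinsics, pixels), "k1" (the pictures are not rectified: a ray, as slopes to the right and down, at radius r is drawn at 1 + k1 r^2 times it, then the intrinsics apply), "R" (3x3) and "t" (3): a world point X has camera coordinates R X + t. Camera axes: x right, y down, z forward; pixel columns grow to the right and rows downward; lengths in m; the calibration is good to about 2 mm. A picture is of the moment at which its call begins.
- order.close_job(): hands the job in, once; it reports no verdict.
The state is a dict: "time": time; "joint_positions": joint angles; "qd": joint speeds; "joint_torque": joint torques, N m; "position": TCP position; "tool_rot": TCP orientation; "ft_force": force on the tool from outside, world axes, zero at the start; "torque": the same for the moment, N m; "grip_width": opening from 0.0 (shut) to 1.0 (fully open).
Only numpy, scipy, OpenCV 4.12 (cv2) and the standard library are available. Lean on these libraries where they do the work, as an engineer would, in place of code of your own. Each camera call takes 0.05 s, during which the arm holds its last target.

### The job

Load the blue slide carrier into the slide reader by finger pressure only: push down hard on the dark thumb pad at its rear so that the carrier sinks on its sprung bed, and, keeping it pressed down, slide it under the brass leaf spring until it is fully home against the end stop. Then let go, press the green key on top of the reader all the way down, and move clear. Do not grip or lift the carrier, do not pry up the leaf spring with the fingers, and leave everything else where it stands.

Things in the scene. Friction and masses are not known exactly. Their poses are not given: they have to be found in the camera images.
- reader: Fixed slide reader with loading track, 260 x 100 x 76 mm, metal with a white head at one end. Origin: centre of its underside; x: loading direction (to the head), z up. Track: guide rails with inside faces at y = +-31, tops at z = 28 mm, open above from x = -130 mm to the leaf spring. Head: x = 79 to 131 mm, roof z = 76 mm. The carrier is home when its origin is at x = 44 mm.
- end_stop (a point): Centre of the black end stop inside the head, at (103, 0, 33) mm in the reader's frame; the carrier's nose rests against it when fully home.
- leaf_edge (a point): Underside of the leaf spring's free edge at rest, middle, at (35, 0, 37) mm in the reader's frame. Two brass tongues, 12 mm wide, at y = +-22 mm, rise from this edge to a pin at x = 85, z = 49 mm between steel ears. The edge faces the incoming carrier and blocks it unless it is pressed down.
- leaf (a joint): Leaf spring angle, rad: 0 at rest, grows as its free edge (50 mm from the pin) is lifted. About 5 N at the edge at rest, plus 0.8 N per mm. About 0.05 with a loaded and released carrier under it.
- bed (a joint): Sprung bed under the carrier, m: 0 up, 0.007 fully down. 3 to 5 N of push starts it, about 8 N takes it fully down. At 0 the leaf edge blocks the carrier; it must be down by more than 4 mm to enter, best fully down: its sloping nose then lifts the leaf by 2 mm, which presses with 7 N; expect 10 to 25 N of drag.
- carrier: Loose blue slide carrier, 118 x 60 x 26 mm, 0.15 kg, lying in the track. Origin: centre of its underside (z = 20 mm in the reader's frame, 13 mm with the bed down); x: loading direction, nose at +59 mm. Rear shelf with thumb pad: x = -59 to -21, top 18 mm up. The rest is 26 mm high, with a recessed glass slide; the last 15 mm of the nose slope down by 5 mm.
- thumb_pad (a point): Centre of the dark ribbed thumb pad (32 x 50 mm) on the carrier's rear shelf. 19 mm ahead of it a full-width step, 8 mm high, faces the rear; a fingertip pressing on the pad can push forward against it. With the carrier home the step is still 12 mm short of the leaf edge.
- read_key (a joint): Travel of the green key, m: 0 up, 0.005 fully down; it springs back, about 4 N fully down.
- read_key_top (a point): Centre of the top of the round green key (22 mm across) on the reader's roof, pressed straight down.
- serum_a: Bystander: small white bottle with a green cap, 40 x 70 mm high, loose. Origin: centre of its underside.
- reagent_c: Bystander: small white bottle with a blue cap, 38 x 68 mm high, loose. Origin: centre of its underside.
- bench_timer: Bystander: white bench timer lying flat, 66 x 62 x 18 mm, loose. Origin: centre of its underside.

How it is judged:
By the outcome, as a careful person would: the job done as asked, in the order asked, and still so for the second after the job is handed in, with the robot touching nothing.
It also fails if it takes over 40 s, if anything falls off the work surface, if the arm or the gripper's body presses on something with over 40 N, if the wrist force passes 120 N, or if a joint passes its speed limit or range.

## Working session

There is one attempt and no reset: what is moved stays moved. The work goes in short steps, Python scripts to look and compute and a tool call to move; the robot and the scene stay as the last step left them, time stands still between calls to the robot, and variables do not carry over. Pictures are saved under pics/ and viewed, and the job is handed in when it is done.

Besides the shell and the picture viewer there is one more tool, called after "Request:" as a command line: name --argument value ..., lists and objects as JSON in quotes. step_arm: Moves the arm, as the interface text tells. Its arguments: {"type":"object","properties":{"rows":{"type":"array"},"grip_force":{"type":"number"}},"required":["rows"]}

```bash
mkdir -p pics; ls; python3 - <<'E'
from bench import status, optics
import cv2,numpy as np
print(status.get_state())
for n in("scene","top","wrist"):
    im=optics.get_image(n)
    cv2.imwrite(f"pics/{n}0.png",im["frame"][:,:,::-1]); np.savez(f"pics/{n}0.npz",**im)
    print(n,im["K"].tolist(),im["k1"],im["R"].round(3).tolist(),im["t"])
E
```

```text
pics
{'time': 0.0, 'joint_positions': array([-0.7909224 ,  0.32184218, -0.07009853,  1.45166054,  0.02263153,
        1.370813  , -0.05691744]), 'qd': array([-0.00089706, -0.00059881,  0.00055406,  0.00131395,  0.00049604,
       -0.0004829 , -0.00071665]), 'joint_torque': array([-3.15664138e-04, -4.91281450e+01, -4.03733365e-01, -3.12522411e+01,
       -6.37506461e-02,  4.35576111e-02,  1.72712894e-04]), 'position': array([0.45014332, 0.46808697, 0.20325648]), 'tool_rot': array([-1.17342511e+00, -2.91356544e+00,  2.88734119e-03]), 'ft_force': array([-0.13204799,  0.72589964,  0.84099454]), 'torque': array([0.03191256, 0.02799735, 0.02215337]), 'grip_width': 1.0007259194598452}
scene [[603.4887922650265, 0.0, 311.1632603472703], [0.0, 603.4887922650265, 231.91119009556542], [0.0, 0.0, 1.0]] -0.1483344962062423 [[-0.464, -0.885, 0.019], [-0.468, 0.227, -0.854], [0.752, -0.406, -0.519]] [0.20184128 0.325744   0.88829004]
top [[569.3119465977818, 0.0, 311.42545043201363], [0.0, 569.3119465977818, 236.48581339270595], [0.0, 0.0, 1.0]] 0.020708003957903894 [[0.019, -1.0, 0.01], [-0.98, -0.02, -0.197], [0.197, -0.006, -0.98]] [-0.06661312  0.49425605  0.91244372]
wrist [[425.52832357524477, 0.0, 320.1483275590309], [0.0, 425.52832357524477, 240.59087112658992], [0.0, 0.0, 1.0]] -0.004037904993180252 [[0.693, 0.72, -0.002], [0.696, -0.67, 0.258], [0.185, -0.18, -0.966]] [-0.64872866 -0.03041184  0.39108289]
```

View pics/scene0.png

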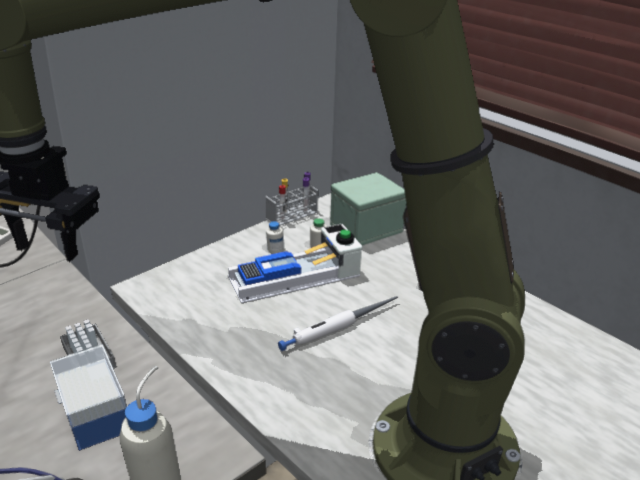

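View pics/top0.png

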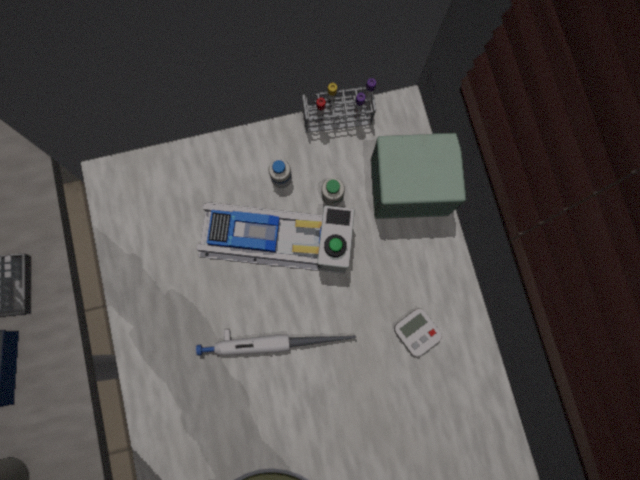

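View pics/wrist0.png

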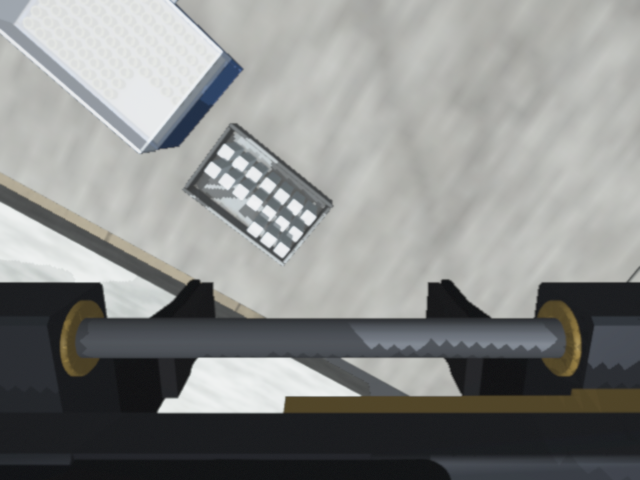

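The top view shows the reader at about (275,237) with its head to the right (world -y). The thumb pad is near (219,228) and the green key near (336,245). Bottles stand just above the head at (333,190) and (280,172). Next I'll measure these.

```bash
cat > h.py <<'E'
import numpy as np,cv2
def ray(im,uv):
    K=im["K"];k1=float(im["k1"]);p=np.array([(uv[0]-K[0,2])/K[0,0],(uv[1]-K[1,2])/K[1,1]])
    q=p.copy()
    for _ in range(20): q=p/(1+k1*(q@q))
    return q
def onplane(im,uv,z):
    q=ray(im,uv);R=im["R"];C=-R.T@im["t"];d=R.T@np.array([q[0],q[1],1]);return C+d*(z-C[2])/d[2]
def bydepth(im,uv):
    q=ray(im,uv);u,v=map(int,map(round,uv));Z=float(im["range_z"][v,u]);return im["R"].T@(np.array([q[0]*Z,q[1]*Z,Z])-im["t"])
def project(im,X):
    c=im["R"]@np.asarray(X)+im["t"];p=c[:2]/c[2];p=p*(1+float(im["k1"])*(p@p));return p*im["K"][[0,1],[0,1]]+im["K"][:2,2]
def mask(im,lo,hi,roi=None):
    h=cv2.cvtColor(im["frame"],cv2.COLOR_RGB2HSV);m=cv2.inRange(h,lo,hi)
    if roi:
        z=np.zeros_like(m);a,b,c,d=roi;z[b:d,a:c]=m[b:d,a:c];m=z
    return m
def cent(m):
    n,l,s,c=cv2.connectedComponentsWithStats(m);o=[(s[i,4],c[i].round(2).tolist(),s[i,:4].tolist()) for i in range(1,n) if s[i,4]>15];return sorted(o,key=lambda a:-a[0])
E
python3 - <<'E'
from h import *
im=dict(np.load("pics/top0.npz"))
f=im["frame"]
cv2.imwrite("pics/topc.png",cv2.resize(f[160:290,180:380,::-1],None,fx=4,fy=4,interpolation=cv2.INTER_CUBIC))
for nm,lo,hi in(("blue",(100,120,60),(125,255,255)),("green",(50,100,60),(80,255,255)),("yellow",(18,70,100),(35,255,255))):
    print(nm)
    for o in cent(mask(im,lo,hi,(190,150,370,290)))[:5]: print(o,bydepth(im,o[1]).round(4))
m=mask(im,(100,100,40),(125,255,255),(195,200,290,265))
c=max(cv2.findContours(m,0,2)[0],key=cv2.contourArea);r=cv2.minAreaRect(c);print(r)
for p in cv2.boxPoints(r): print(p,onplane(im,p,.042).round(4))
E
```

```text
blue
(np.int32(1217), [247.34, 231.33], [207, 211, 72, 41]) [0.504  0.0525 0.0405]
(np.int32(114), [278.43, 166.46], [273, 161, 12, 12]) [0.612  0.0014 0.0672]
(np.int32(19), [210.05, 225.0], [209, 216, 3, 19]) [0.5142 0.1169 0.0381]
green
(np.int32(140), [335.2, 244.05], [329, 238, 14, 13]) [ 0.4745 -0.095   0.0962]
(np.int32(114), [332.59, 186.35], [327, 181, 12, 12]) [ 0.5787 -0.0909  0.068 ]
yellow
(np.int32(186), [304.97, 248.9], [292, 245, 27, 9]) [ 0.475  -0.0465  0.0433]
(np.int32(181), [307.72, 223.55], [295, 220, 27, 8]) [ 0.5191 -0.0503  0.0433]
((242.8414764404297, 229.9268341064453), (69.01971435546875, 35.8902473449707), 6.340191841125488)
[206.56099 243.95123] [0.4804 0.1204 0.042 ]
[210.5244  208.28049] [0.5428 0.117  0.042 ]
[279.12195 215.90244] [ 0.5318 -0.001   0.042 ]
[275.15857 251.57318] [0.4697 0.0039 0.042 ]
```

View pics/topc.png

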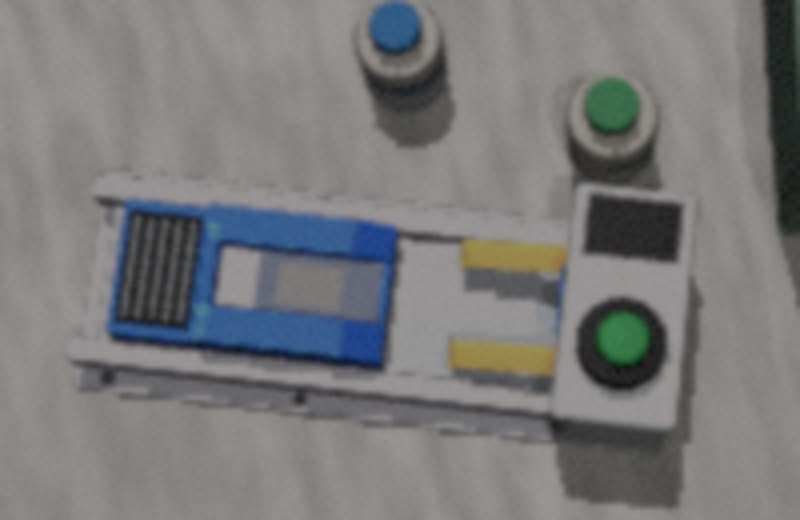

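```bash
python3 - <<'E'
from h import *
im=dict(np.load("pics/top0.npz"));sc=dict(np.load("pics/scene0.npz"));w=dict(np.load("pics/wrist0.npz"))
print("wristcam",(-w["R"].T@w["t"]).round(3))
# pad: dark px
m=mask(im,(0,0,0),(180,255,75),(205,208,235,245))
for o in cent(m)[:3]: print("pad",o,onplane(im,o[1],.038).round(4),bydepth(im,o[1]).round(4))
k=[335.2,244.05]
for z in(.085,.09,.095): print("key",z,onplane(im,k,z).round(4))
print("depths", [bydepth(im,(u,245)).round(4).tolist() for u in range(328,344,3)], bydepth(im,(338,218)), bydepth(im,(340,262)))
cv2.imwrite("pics/scc.png",cv2.resize(sc["frame"][180:310,210:410,::-1],None,fx=4,fy=4,interpolation=cv2.INTER_CUBIC))
for nm,lo,hi in(("green",(50,100,40),(80,255,255)),("yellow",(15,70,80),(35,255,255))):
    for o in cent(mask(sc,lo,hi,(210,180,410,310)))[:3]: print(nm,o,bydepth(sc,o[1]).round(4))
m=mask(sc,(0,0,0),(180,255,60),(235,258,265,285))
for o in cent(m)[:3]: print("pad",o,onplane(sc,o[1],.038).round(4),bydepth(sc,o[1]).round(4))
E
```

```text
wristcam [0.399 0.518 0.384]
pad (np.int32(345), [219.3, 227.17], [209, 213, 21, 29]) [0.5108 0.101  0.038 ] [0.5105 0.1007 0.0395]
key 0.085 [ 0.4766 -0.0955  0.085 ]
key 0.09 [ 0.4757 -0.0953  0.09  ]
key 0.095 [ 0.4747 -0.0951  0.095 ]
depths [[0.4741, -0.0837, 0.0887], [0.4727, -0.0883, 0.0969], [0.4732, -0.0932, 0.0948], [0.4729, -0.0979, 0.0965], [0.4728, -0.1026, 0.0978], [0.4751, -0.1081, 0.086]] [ 0.52306903 -0.10035299  0.07229869] [ 0.44885972 -0.10414985  0.07511003]
green (np.int32(86), [344.93, 233.81], [340, 229, 11, 10]) [ 0.4693 -0.0938  0.0949]
green (np.int32(51), [318.18, 222.06], [314, 219, 9, 7]) [ 0.5749 -0.0894  0.068 ]
yellow (np.int32(105), [324.23, 258.48], [313, 253, 23, 12]) [ 0.4768 -0.0516  0.0423]
yellow (np.int32(102), [316.15, 247.41], [305, 242, 23, 12]) [ 0.5174 -0.0543  0.0453]
yellow (np.int32(36), [284.75, 182.5], [281, 180, 7, 8]) [ 0.7369 -0.0857  0.0923]
```

```bash
echo
```

```text
(no output)
```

View pics/scc.png

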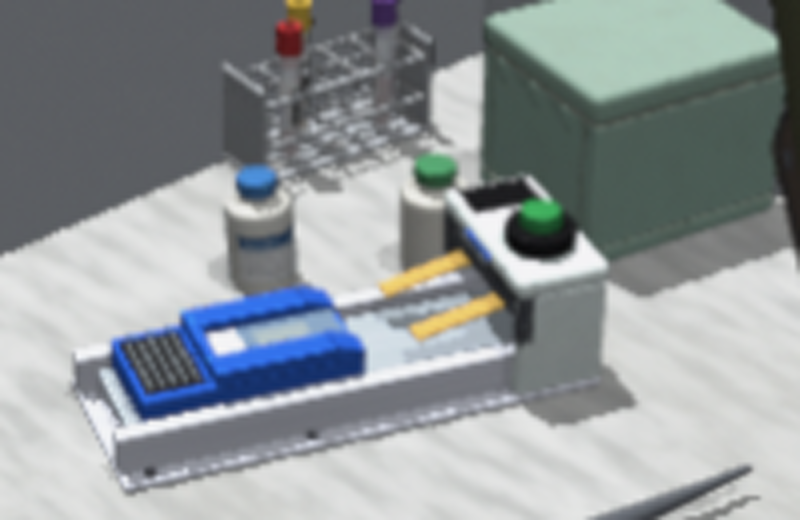

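The scene view agrees: pad at the left end, key raised on the head, bottles behind. I'll close the fingers and turn about the tool's z so that tool x points backward along the track, keeping the wrist camera on the rear side.

Request:
step_arm --rows '[[[0,0,6.4],[0,0,0],0],[[0,0,6.4],[0,0,0],0],[[0,0,6.4],[0,0,0],0],[[0,0,6.4],[0,0,0],0],[[0,0,6.4],[0,0,0],0],[[0,0,6.4],[0,0,0],0],[[0,0,6.4],[0,0,0],0],[[0,0,6.4],[0,0,0],0],[[0,0,0],[0,0,0],0]]' --grip_force 20

```text
time: 0.9
position: [0.4486, 0.4663, 0.1989]
tool_rot: [2.363, 2.069, -0.015]
ft_force: [0.3, 0.5, -1.2]
grip_width: 0.406
```

```bash
cat > s.py <<'E'
from bench import status
from h import *
import sys
from scipy.spatial.transform import Rotation as Ro
def rep(tgt=None,d=(-.09,-.996)):
    s=status.get_state();R=Ro.from_rotvec(s["tool_rot"]).as_matrix();p=s["position"]
    print("t",round(s["time"],2),"p",p.round(4),"x",R[:,0].round(3),"z",R[:,2].round(3),"F",s["ft_force"].round(1),"w",round(s["grip_width"],3))
    d=np.array([*d,0]);d/=np.linalg.norm(d);Rt=np.c_[-d,np.cross([0,0,-1],-d),[0,0,-1]]
    print("turn deg",np.degrees(Ro.from_matrix(R.T@Rt).as_rotvec()).round(2))
    if tgt is not None: print("shift mm tool",(1000*R.T@(np.array(tgt)-p)).round(1))
if __name__=="__main__": rep([float(a) for a in sys.argv[1:4]] if len(sys.argv)>3 else None)
E
python3 s.py .511 .103 .1
```

```text
t 0.9 p [0.4486 0.4663 0.1989] x [ 0.132  0.991 -0.008] z [-0.007 -0.007 -1.   ] F [ 0.3  0.5 -1.2] w 0.406
turn deg [-0.33  0.44 -2.42]
shift mm tool [-351.1  110.3  101. ]
```

Request:
step_arm --rows '[[[0,0,-1.2],[-35,11,8],0],[[0,0,-1.2],[-35,11,8],0],[[0,0,0],[-35,10,8],0],[[0,0,0],[-35,10,8],0],[[0,0,0],[-35,10,8],0],[[0,0,0],[-35,10,8],0],[[0,0,0],[-35,10,8],0],[[0,0,0],[-35,10,8],0],[[0,0,0],[-35,10,8],0],[[0,0,0],[-20,5,4],0],[[0,0,0],[0,0,0],0]]'

```text
time: 1.82
position: [0.5173, 0.1132, 0.1172]
tool_rot: [-2.263, -2.174, 0.017]
ft_force: [-0.3, 0.3, -0.3]
grip_width: 0.003
```

```bash
python3 s.py .511 .1 .07; python3 - <<'E'
from bench import optics
import cv2
for n in("wrist","scene"):
    f=optics.get_image(n)["frame"][:,:,::-1]
    if n=="scene": f=cv2.resize(f[130:330,190:440],None,fx=3,fy=3)
    cv2.imwrite(f"pics/{n}1.png",f)
E
```

```text
t 1.82 p [0.5173 0.1132 0.1172] x [ 0.04   0.999 -0.005] z [-0.01  -0.005 -1.   ] F [-0.3  0.3 -0.3] w 0.003
turn deg [-0.54  0.32  2.88]
shift mm tool [-13.2  -5.3  47.3]
```

View pics/wrist1.png

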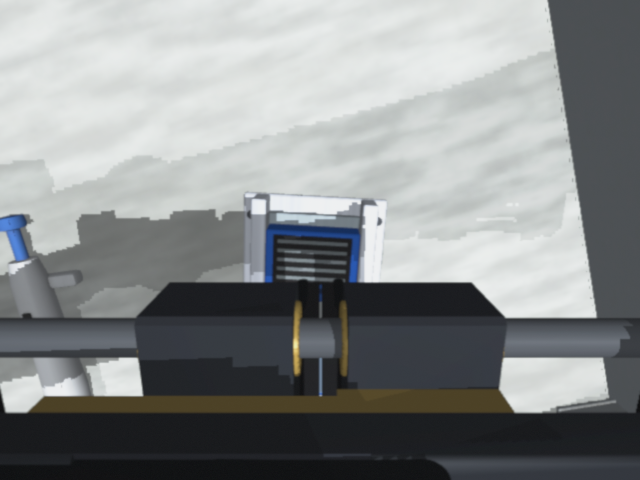

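View pics/scene1.png

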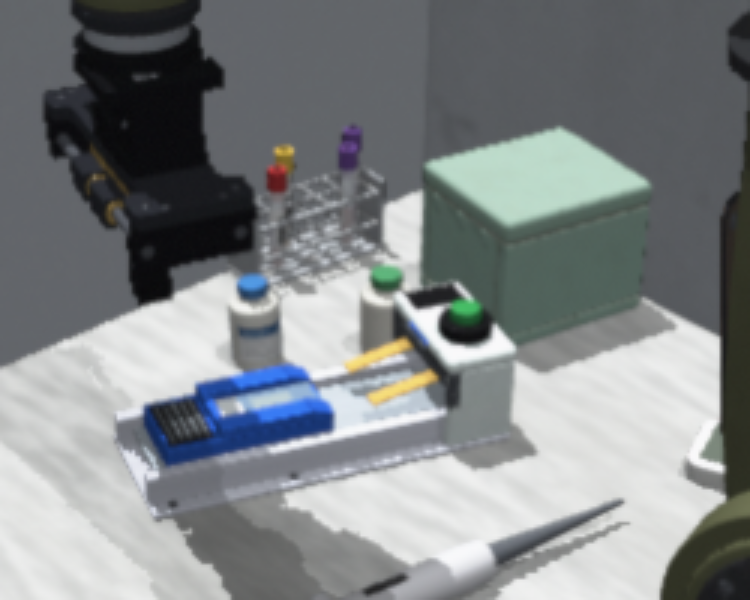

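The wrist view shows the pad at about (313,262), roughly on the finger centre line (320), with the track yawed about 3° from the tool. I'll correct that and descend to hover.

Request:
step_arm --rows '[[[-0.3,0.2,1.5],[-6,-3,15],0],[[-0.2,0.2,1.4],[-6,-3,15],0],[[0,0,0],[-4,0,15],0],[[0,0,0],[0,0,4],0],[[0,0,0],[0,0,0],0]]'

```text
time: 2.33
position: [0.5102, 0.1149, 0.0699]
tool_rot: [-2.291, -2.142, -0.017]
ft_force: [-0.3, 2.2, -0.1]
grip_width: 0.003
```

```bash
python3 s.py .5102 .095 .049; python3 - <<'E'
from bench import optics
import cv2
for n in("wrist","top"):
    f=optics.get_image(n)["frame"][:,:,::-1]
    if n=="top": f=cv2.resize(f[140:300,180:380],None,fx=4,fy=3.7)
    cv2.imwrite(f"pics/{n}2.png",f)
E
```

```text
t 2.33 p [0.5102 0.1149 0.0699] x [0.068 0.998 0.012] z [ 0.005  0.011 -1.   ] F [-0.3  2.2 -0.1] w 0.003
turn deg [ 0.21 -0.67  1.29]
shift mm tool [-20.1   1.2  20.6]
```

View pics/wrist2.png

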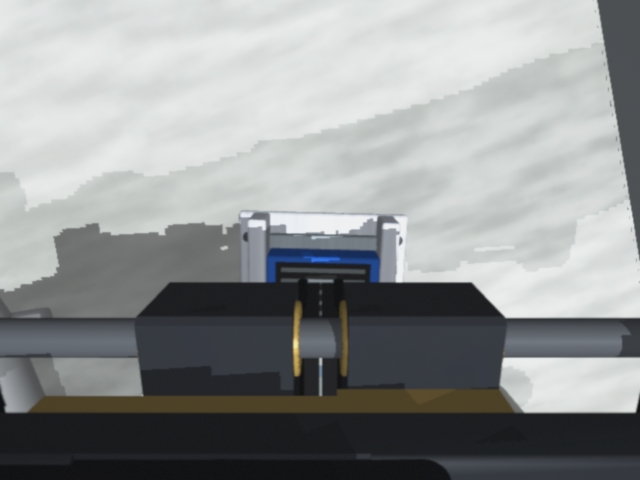

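View pics/top2.png

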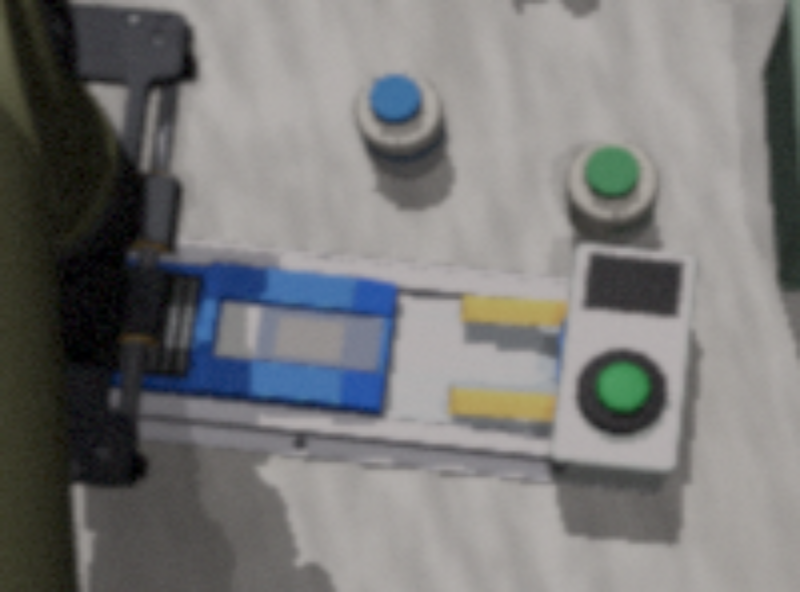

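Request:
step_arm --rows '[[[0,0,0],[-10,0,0],0],[[0,0,0],[0,0,0],0],[[0,0,0],[0,0,0],0]]'

```text
time: 2.68
position: [0.5119, 0.1065, 0.0731]
tool_rot: [-2.289, -2.147, -0.025]
ft_force: [0.1, 0.5, 0.4]
grip_width: 0.007
```

```bash
python3 s.py .5102 .095 .049
```

```text
t 2.68 p [0.5119 0.1065 0.0731] x [0.064 0.998 0.014] z [ 0.009  0.013 -1.   ] F [0.1 0.5 0.4] w 0.007
turn deg [ 0.48 -0.8   1.51]
shift mm tool [-11.9  -1.2  23.9]
```

Request:
step_arm --rows '[[[0.2,-0.4,1],[-6,-1,9],0],[[0.2,-0.4,0.5],[-5,0,9],0],[[0,0,0],[0,0,3],0],[[0,0,0],[0,0,0],0]]'

```text
time: 3.02
position: [0.5113, 0.0945, 0.0513]
tool_rot: [2.321, 2.113, 0.003]
ft_force: [-0.1, 0.7, 0.2]
grip_width: 0.002
```

```bash
python3 s.py .5102 .095 .049
```

```text
t 3.02 p [0.5113 0.0945 0.0513] x [ 0.093  0.996 -0.   ] z [ 0.003 -0.001 -1.   ] F [-0.1  0.7  0.2] w 0.002
turn deg [ 0.19  0.02 -0.19]
shift mm tool [ 0.4 -1.1  2.3]
```

Well aligned. Press down in small steps.

Request:
step_arm --rows '[[[0,0,0],[0,-1,5],0],[[0,0,0],[0,0,5],0],[[0,0,0],[0,0,5],0],[[0,0,0],[0,0,4],0]]'

```text
time: 3.35
position: [0.5102, 0.0945, 0.0304]
tool_rot: [2.321, 2.113, 0.003]
ft_force: [0.6, -1.1, -0.3]
grip_width: 0.007
```

```bash
python3 s.py
```

```text
t 3.35 p [0.5102 0.0945 0.0304] x [ 0.094  0.996 -0.   ] z [ 0.003 -0.001 -1.   ] F [ 0.6 -1.1 -0.3] w 0.007
turn deg [ 0.18  0.03 -0.21]
```

```bash
python3 - <<'E'
from bench import optics
from h import *
for n in("wrist","top","scene"):
    im=optics.get_image(n);f=im["frame"][:,:,::-1];np.savez(f"pics/{n}3.npz",**im)
    if n=="top": f=cv2.resize(f[140:300,180:380],None,fx=4,fy=3.7)
    if n=="scene": f=cv2.resize(f[150:330,190:440],None,fx=3.2,fy=3.2)
    cv2.imwrite(f"pics/{n}3.png",f)
E
```

```text
(no output)
```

View pics/scene3.png

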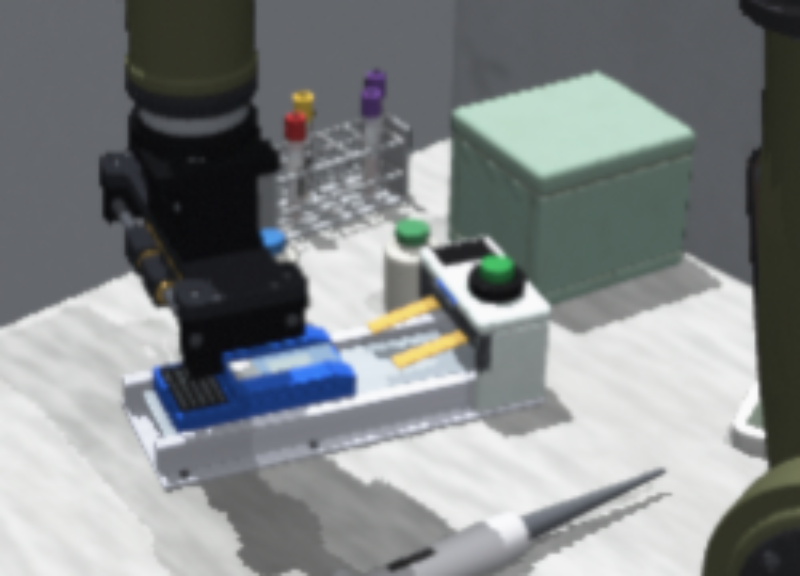

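View pics/top3.png

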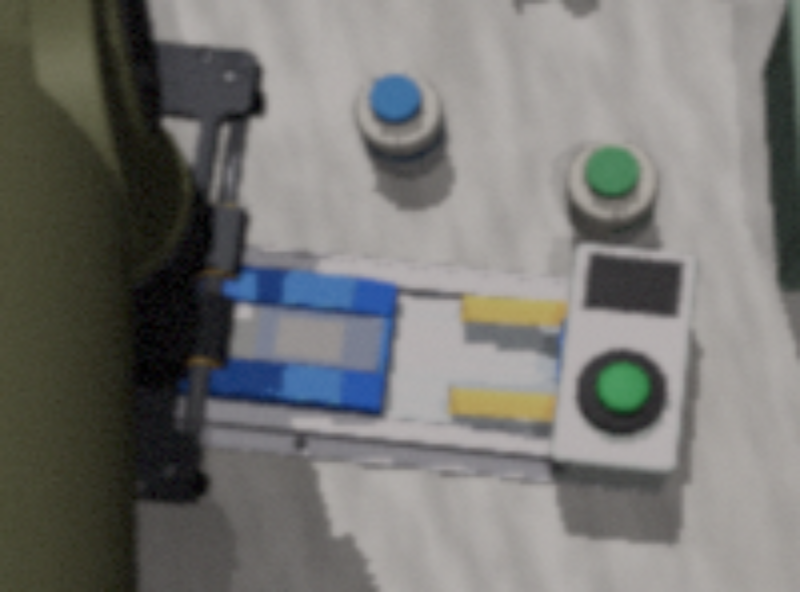

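View pics/wrist3.png

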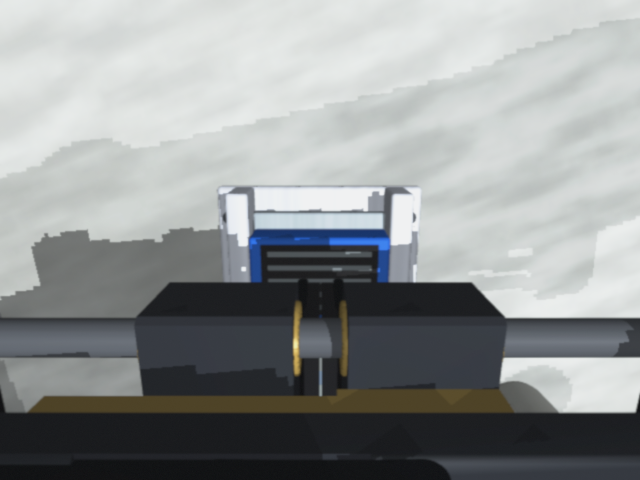

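Request:
step_arm --rows '[[[0,0,0],[0,0,0],0],[[0,0,0],[0,0,0],0]]'

```text
time: 3.67
position: [0.5105, 0.0946, 0.0309]
tool_rot: [2.321, 2.113, 0.003]
ft_force: [-0.5, 0.4, -0.3]
grip_width: 0.007
```

```bash
python3 s.py; python3 - <<'E'
from bench import optics
from h import *
im=optics.get_image("scene");f=im["frame"][:,:,::-1]
cv2.imwrite("pics/scene4.png",cv2.resize(f[220:310,210:330],None,fx=6,fy=6,interpolation=cv2.INTER_CUBIC))
from bench import status
s=status.get_state();p=s["position"]
from scipy.spatial.transform import Rotation as Ro
R=Ro.from_rotvec(s["tool_rot"]).as_matrix()
print("tip px",project(im,p+R[:,2]*.008), "on pad?",project(im,[.511,.101,.038]))
E
```

```text
t 3.67 p [0.5105 0.0946 0.0309] x [ 0.094  0.996 -0.   ] z [ 0.003 -0.001 -1.   ] F [-0.5  0.4 -0.3] w 0.007
turn deg [ 0.19  0.03 -0.2 ]
tip px [252.71913236 275.5797683 ] on pad? [249.48525852 270.24076532]
```

View pics/scene4.png

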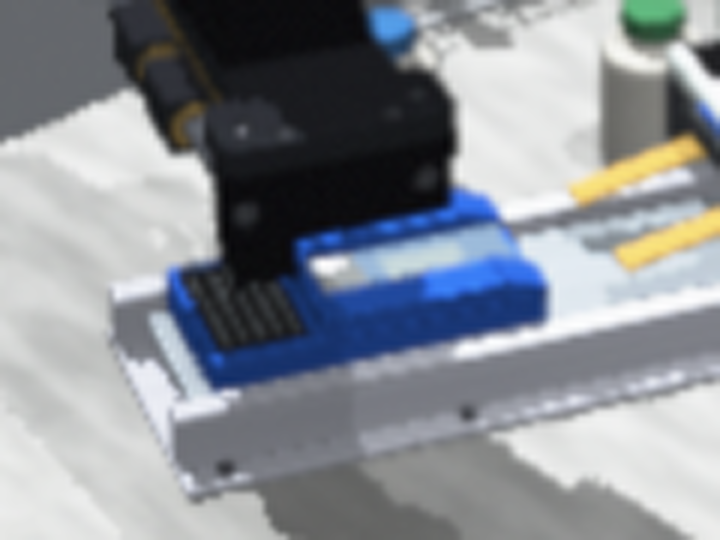

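```bash
python3 - <<'E'
from bench import optics
from h import *
im=optics.get_image("scene")
for v in range(254,274,2): print(v,[bydepth(im,(u,v)).round(3).tolist() for u in (250,254,257)], im["frame"][v,[250,254,257]].sum(1))
E
```

```text
254 [[0.427, 0.131, 0.136], [0.426, 0.124, 0.135], [0.426, 0.118, 0.132]] [118  42  39]
256 [[0.427, 0.132, 0.131], [0.425, 0.124, 0.13], [0.426, 0.118, 0.128]] [138  41  36]
258 [[0.426, 0.132, 0.128], [0.429, 0.123, 0.123], [0.424, 0.119, 0.125]] [55 35 38]
260 [[0.426, 0.132, 0.124], [0.427, 0.124, 0.12], [0.5, 0.088, 0.065]] [33 38 39]
262 [[0.501, 0.103, 0.065], [0.505, 0.093, 0.059], [0.502, 0.088, 0.06]] [35 34 35]
264 [[0.506, 0.101, 0.056], [0.503, 0.094, 0.056], [0.502, 0.088, 0.055]] [38 33 40]
266 [[0.503, 0.103, 0.054], [0.498, 0.096, 0.055], [0.5, 0.089, 0.051]] [ 38  52 148]
268 [[0.516, 0.098, 0.04], [0.508, 0.092, 0.043], [0.511, 0.085, 0.039]] [101 117 134]
270 [[0.508, 0.101, 0.04], [0.507, 0.093, 0.038], [0.504, 0.088, 0.039]] [143 156 152]
272 [[0.504, 0.103, 0.038], [0.497, 0.097, 0.041], [0.497, 0.091, 0.04]] [102 152 120]
```

The depth picture puts the fingertip at z≈0.052, above the pad's 0.039. The reported z reads about 28 mm too low, and the force of about 0 agrees there is no contact. I'll go on by force and vision.

Request:
step_arm --rows '[[[0,0,0],[0,0,4],0],[[0,0,0],[0,0,4],0],[[0,0,0],[0,0,0],0]]'

```text
time: 4.02
position: [0.5113, 0.0948, 0.0231]
tool_rot: [2.32, 2.113, 0.006]
ft_force: [-0.2, -0.6, 0.5]
grip_width: 0.002
```

```bash
python3 s.py; cat > tip.py <<'E'
from bench import optics
from h import *
im=optics.get_image("scene")
for v in range(260,278,1): print(v,[bydepth(im,(u,v)).round(3).tolist() for u in (250,254,257)], im["frame"][v,[250,254,257]].sum(1))
E
python3 tip.py
```

```text
t 4.02 p [0.5113 0.0948 0.0231] x [0.094 0.996 0.   ] z [ 0.005 -0.    -1.   ] F [-0.2 -0.6  0.5] w 0.002
turn deg [ 0.3  -0.03 -0.2 ]
260 [[0.428, 0.131, 0.122], [0.428, 0.124, 0.12], [0.422, 0.12, 0.122]] [122  41  34]
261 [[0.425, 0.133, 0.122], [0.427, 0.124, 0.119], [0.428, 0.118, 0.116]] [77 36 43]
262 [[0.427, 0.132, 0.119], [0.428, 0.124, 0.116], [0.424, 0.12, 0.117]] [44 36 40]
263 [[0.427, 0.132, 0.117], [0.426, 0.125, 0.115], [0.429, 0.118, 0.111]] [40 38 34]
264 [[0.426, 0.133, 0.115], [0.427, 0.124, 0.112], [0.502, 0.088, 0.055]] [36 40 36]
265 [[0.499, 0.104, 0.059], [0.505, 0.093, 0.052], [0.504, 0.087, 0.051]] [35 36 39]
266 [[0.501, 0.103, 0.055], [0.504, 0.094, 0.05], [0.503, 0.088, 0.049]] [38 39 35]
267 [[0.505, 0.102, 0.05], [0.503, 0.094, 0.049], [0.508, 0.086, 0.043]] [35 37 38]
268 [[0.503, 0.103, 0.049], [0.503, 0.094, 0.047], [0.502, 0.088, 0.046]] [39 37 41]
269 [[0.505, 0.102, 0.045], [0.5, 0.095, 0.046], [0.501, 0.089, 0.043]] [39 48 78]
270 [[0.502, 0.103, 0.045], [0.509, 0.092, 0.037], [0.503, 0.088, 0.04]] [ 47 112 140]
271 [[0.504, 0.103, 0.041], [0.499, 0.096, 0.042], [0.499, 0.089, 0.04]] [ 92 146 144]
272 [[0.508, 0.101, 0.036], [0.5, 0.096, 0.039], [0.499, 0.09, 0.038]] [101 149 123]
273 [[0.501, 0.104, 0.038], [0.497, 0.097, 0.039], [0.491, 0.093, 0.041]] [ 91 117 102]
274 [[0.496, 0.106, 0.04], [0.495, 0.098, 0.038], [0.491, 0.093, 0.039]] [116  99  88]
275 [[0.494, 0.107, 0.039], [0.493, 0.099, 0.037], [0.486, 0.095, 0.04]] [150 110  89]
276 [[0.492, 0.108, 0.038], [0.486, 0.102, 0.04], [0.484, 0.096, 0.039]] [135  97 125]
277 [[0.488, 0.11, 0.039], [0.485, 0.102, 0.038], [0.482, 0.097, 0.039]] [112 150 176]
```

Request:
step_arm --rows '[[[0,0,0],[0,0,4],0],[[0,0,0],[0,0,3],0],[[0,0,0],[0,0,0],0]]'

```text
time: 4.32
position: [0.5122, 0.095, 0.017]
tool_rot: [2.32, 2.112, 0.008]
ft_force: [-1.8, -0.3, 6.1]
grip_width: -0.002
```

```bash
python3 s.py
```

```text
t 4.32 p [0.5122 0.095  0.017 ] x [0.094 0.996 0.001] z [ 0.006  0.001 -1.   ] F [-1.8 -0.3  6.1] w -0.002
turn deg [ 0.36 -0.07 -0.21]
```

Contact is at reported z≈0.018 with 6 N. Press down further.

Request:
step_arm --rows '[[[0,0,0],[0,-1,4],0],[[0,0,0],[0,0,4],0],[[0,0,0],[0,0,3],0]]'

```text
time: 4.57
position: [0.5125, 0.0952, 0.0127]
tool_rot: [2.322, 2.113, 0.009]
ft_force: [-12.5, -2.9, 32.4]
grip_width: 0.004
```

```bash
python3 s.py
```

```text
t 4.57 p [0.5125 0.0952 0.0127] x [0.094 0.996 0.003] z [ 0.006  0.002 -1.   ] F [-12.5  -2.9  32.4] w 0.004
turn deg [ 0.32 -0.16 -0.23]
```

Bed bottomed with 32 N. Now slide forward, keeping a downward bias.

Request:
step_arm --rows '[[[0,0,0],[-5,-1,2],0],[[0,0,0],[-6,-1,2],0],[[0,0,0],[-6,-1,2],0]]'

```text
time: 4.82
position: [0.5132, 0.0872, 0.0133]
tool_rot: [2.32, 2.118, 0.034]
ft_force: [-1.9, 6.2, 7.4]
grip_width: 0.01
```

```bash
python3 s.py
```

```text
t 4.82 p [0.5132 0.0872 0.0133] x [0.09  0.996 0.016] z [ 0.016  0.015 -1.   ] F [-1.9  6.2  7.4] w 0.01
turn deg [ 0.85 -0.92 -0.03]
```

Request:
step_arm --rows '[[[0.4,-0.5,0],[-4,-1,4],0],[[0.4,-0.4,0],[-6,-1,4],0],[[0,0,0],[-6,-1,4],0]]'

```text
time: 5.07
position: [0.5131, 0.0866, 0.0129]
tool_rot: [-2.307, -2.116, -0.031]
ft_force: [-7.5, 9.1, 26.4]
grip_width: 0.004
```

```bash
python3 s.py;python3 - <<'E'
from bench import optics
from h import *
for n in("top","scene"):
    im=optics.get_image(n);f=im["frame"][:,:,::-1];np.savez(f"pics/{n}5.npz",**im)
    if n=="top": f=cv2.resize(f[140:300,180:380],None,fx=4,fy=3.7)
    if n=="scene": f=cv2.resize(f[210:310,220:370],None,fx=5,fy=5,interpolation=cv2.INTER_CUBIC)
    cv2.imwrite(f"pics/{n}5.png",f)
E
```

```text
t 5.07 p [0.5131 0.0866 0.0129] x [0.086 0.996 0.022] z [ 0.007  0.022 -1.   ] F [-7.5  9.1 26.4] w 0.004
turn deg [ 0.31 -1.27  0.22]
```

View pics/scene5.png

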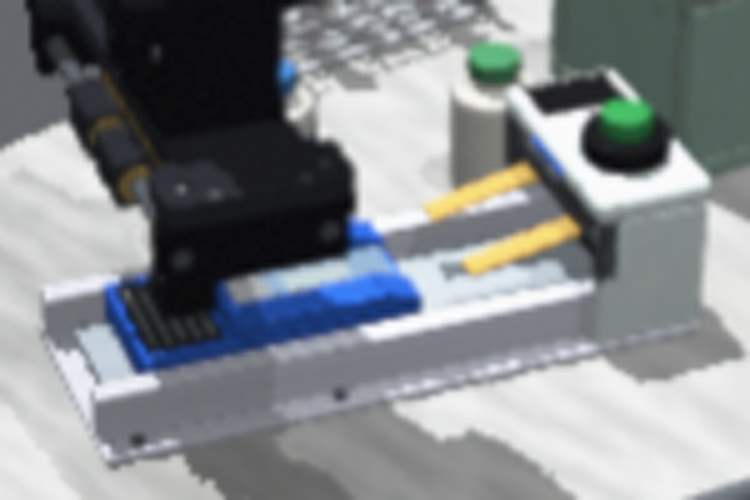

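View pics/top5.png

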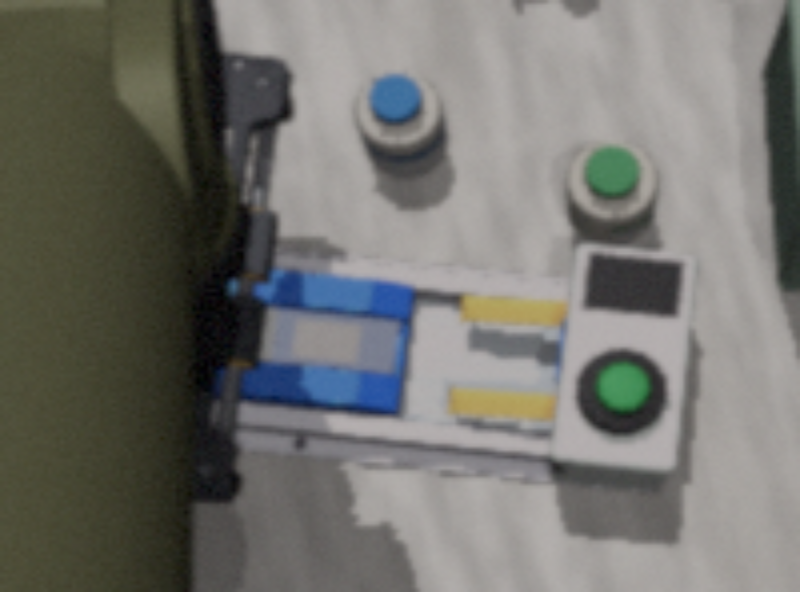

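The carrier is down and about 7 mm further forward, with the tip near the step. It stalled, so I'll push forward more firmly.

Request:
step_arm --rows '[[[0.2,-1,0],[-10,-1.5,2.5],0],[[0,-1,0],[-12,-1.5,2.5],0],[[0,-0.5,0],[-12,-1.5,2.5],0]]'

```text
time: 5.42
position: [0.5116, 0.0697, 0.0131]
tool_rot: [2.299, 2.126, 0.014]
ft_force: [-2.8, 9.0, 13.7]
grip_width: 0.004
```

```bash
python3 s.py
```

```text
t 5.42 p [0.5116 0.0697 0.0131] x [ 0.078  0.997 -0.   ] z [ 0.013 -0.001 -1.   ] F [-2.8  9.  13.7] w 0.004
turn deg [0.76 0.02 0.68]
```

Request:
step_arm --rows '[[[0.3,-0.2,0.2],[-11,-1.5,3.5],0],[[0.3,-0.4,0.2],[-12,-1.5,3.5],0],[[0,-0.4,0],[-12,-1.5,3.5],0]]'

```text
time: 5.67
position: [0.5106, 0.0599, 0.0131]
tool_rot: [-2.303, -2.135, -0.031]
ft_force: [-5.9, 15.2, 21.4]
grip_width: 0.008
```

```bash
cat > look.py <<'E'
import sys
from bench import optics
from h import *
k=sys.argv[1]
a=optics.get_image("top")["frame"];b=optics.get_image("scene")["frame"]
a=cv2.resize(a[185:275,190:370],(780,390)[:2],interpolation=cv2.INTER_CUBIC)
b=cv2.resize(b[215:305,230:370],(320,206),interpolation=cv2.INTER_CUBIC)if 0 else cv2.resize(b[225:297,230:370],(390,200),interpolation=cv2.INTER_CUBIC)
o=np.zeros((600,780,3),np.uint8);o[:390]=a;o[395:595,:390]=b
cv2.imwrite(f"pics/look{k}.png",o[:,:,::-1])
E
python3 s.py; python3 look.py 1
```

```text
t 5.67 p [0.5106 0.0599 0.0131] x [0.075 0.997 0.015] z [ 0.014  0.014 -1.   ] F [-5.9 15.2 21.4] w 0.008
turn deg [ 0.72 -0.87  0.83]
```

View pics/look1.png

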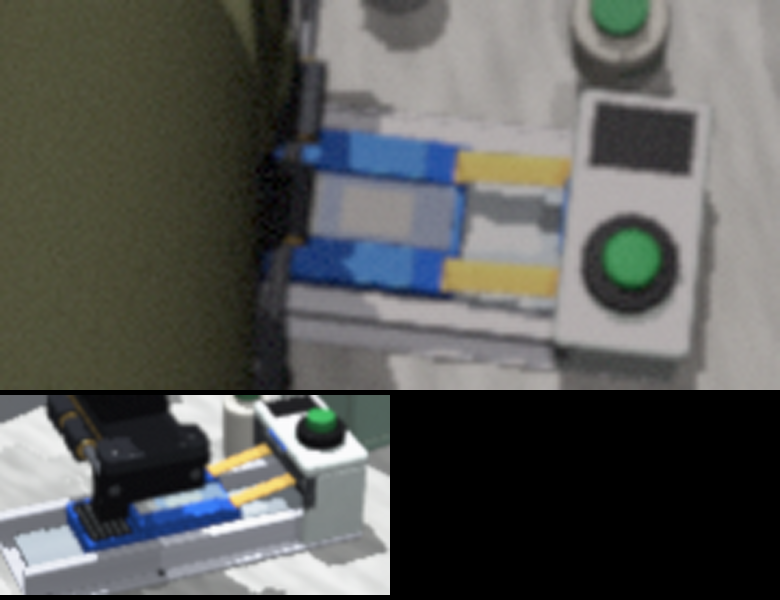

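The nose (col 463) is now about 8 mm under the leaf tongues (edge at col 441). Continue with more push.

Request:
step_arm --rows '[[[0.4,-0.6,0.4],[-14,-1,4],0],[[0.3,-0.6,0.4],[-15,-1,4],0],[[0,-0.5,0],[-15,-1,4],0]]'

```text
time: 6.02
position: [0.51, 0.0538, 0.0132]
tool_rot: [-2.291, -2.124, -0.046]
ft_force: [-7.2, 29.7, 23.6]
grip_width: 0.003
```

```bash
python3 s.py
```

```text
t 6.02 p [0.51   0.0538 0.0132] x [0.075 0.997 0.033] z [ 0.01   0.033 -0.999] F [-7.2 29.7 23.6] w 0.003
turn deg [ 0.42 -1.91  0.83]
```

Request:
step_arm --rows '[[[0.2,-1.5,0.4],[-14,-3,3],0],[[0.2,-1.5,0.4],[-16,-3,3],0],[[0,-1,0],[-16,-3,3],0]]'

```text
time: 6.27
position: [0.5093, 0.0434, 0.0132]
tool_rot: [2.293, 2.13, 0.03]
ft_force: [0.6, 17.2, 12.5]
grip_width: -0.0
```

```bash
python3 s.py; python3 look.py 2
```

```text
t 6.27 p [0.5093 0.0434 0.0132] x [0.073 0.997 0.006] z [ 0.022  0.004 -1.   ] F [ 0.6 17.2 12.5] w -0.0
turn deg [ 1.26 -0.33  0.95]
```

View pics/look2.png

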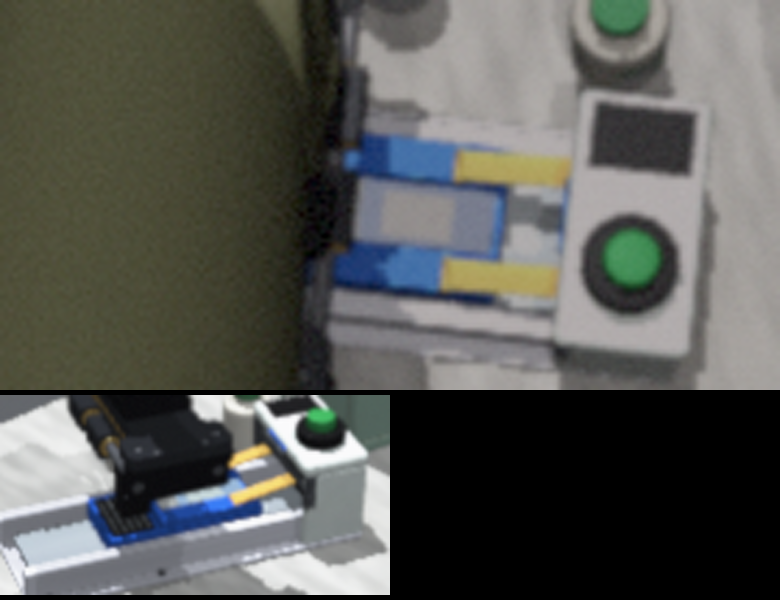

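Nose is about 24 mm under the tongues; roughly 44 mm to go.

Request:
step_arm --rows '[[[0.5,-0.6,0.4],[-15,-2,4],0],[[0.5,-0.8,0.4],[-15,-2,4],0],[[0.2,-1,0],[-15,-2,4],0],[[0.2,-1,0],[-15,-2,4],0]]'

```text
time: 6.7
position: [0.5083, 0.0341, 0.0131]
tool_rot: [2.293, 2.142, 0.026]
ft_force: [-6.1, 25.0, 23.5]
grip_width: 0.006
```

```bash
python3 s.py
```

```text
t 6.7 p [0.5083 0.0341 0.0131] x [0.068 0.998 0.009] z [ 0.014  0.008 -1.   ] F [-6.1 25.  23.5] w 0.006
turn deg [ 0.79 -0.55  1.27]
```

Request:
step_arm --rows '[[[0.3,-0.8,0.6],[-17,-2,3.5],0],[[0.3,-1,0.6],[-17,-2,3.5],0],[[0.2,-1,0.3],[-17,-2,3.5],0],[[0.2,-1,0],[-17,-2,3.5],0]]'

```text
time: 7.03
position: [0.5066, 0.0174, 0.0131]
tool_rot: [2.294, 2.137, 0.018]
ft_force: [-5.3, 23.5, 20.0]
grip_width: 0.003
```

```bash
python3 s.py
```

```text
t 7.03 p [0.5066 0.0174 0.0131] x [0.071 0.997 0.004] z [ 0.013  0.003 -1.   ] F [-5.3 23.5 20. ] w 0.003
turn deg [ 0.71 -0.25  1.09]
```

Request:
step_arm --rows '[[[0.3,-0.8,0.6],[-16,-2,3.5],0],[[0.3,-0.8,0.6],[-16,-2,3.5],0],[[0.2,-0.8,0.3],[-16,-2,3.5],0]]'

```text
time: 7.28
position: [0.5056, 0.0068, 0.0131]
tool_rot: [2.307, 2.129, 0.019]
ft_force: [-5.7, 23.1, 21.7]
grip_width: 0.01
```

```bash
python3 s.py; python3 look.py 3
```

```text
t 7.28 p [0.5056 0.0068 0.0131] x [0.08  0.997 0.007] z [ 0.01   0.007 -1.   ] F [-5.7 23.1 21.7] w 0.01
turn deg [ 0.55 -0.43  0.56]
```

View pics/look3.png

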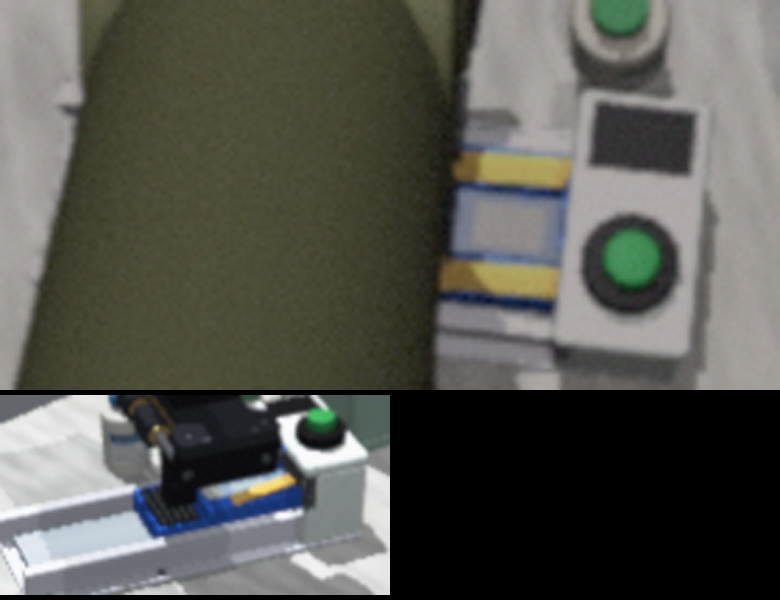

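Nose is now inside the head. A few mm remain.

Request:
step_arm --rows '[[[0.3,-0.6,0.4],[-14,-2,3.5],0],[[0.2,-0.8,0.2],[-14,-2,3.5],0],[[0.2,-0.8,0],[-14,-2,3.5],0]]'

```text
time: 7.63
position: [0.5049, 0.0, 0.0131]
tool_rot: [-2.302, -2.135, -0.022]
ft_force: [-4.7, 23.3, 21.6]
grip_width: 0.007
```

```bash
python3 s.py
```

```text
t 7.63 p [0.5049 0.     0.0131] x [0.075 0.997 0.012] z [ 0.009  0.011 -1.   ] F [-4.7 23.3 21.6] w 0.007
turn deg [ 0.48 -0.67  0.87]
```

Request:
step_arm --rows '[[[0.2,-0.8,0.3],[-16,-2,3.5],0],[[0.2,-0.8,0.2],[-16,-2,3.5],0],[[0.2,-0.8,0],[-16,-2,3.5],0]]'

```text
time: 7.88
position: [0.5044, -0.0049, 0.0131]
tool_rot: [-2.287, -2.141, -0.034]
ft_force: [-5.3, 33.8, 21.2]
grip_width: 0.011
```

```bash
python3 s.py; python3 look.py 4
```

```text
t 7.88 p [ 0.5044 -0.0049  0.0131] x [0.066 0.998 0.022] z [ 0.01   0.022 -1.   ] F [-5.3 33.8 21.2] w 0.011
turn deg [ 0.45 -1.28  1.38]
```

View pics/look4.png

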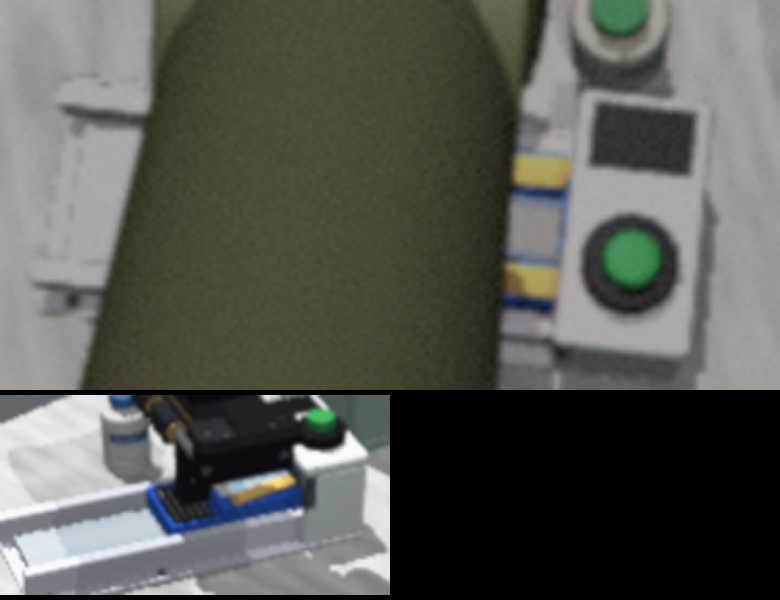

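Request:
step_arm --rows '[[[0.2,-1,0.3],[-17,-2,3.5],0],[[0.2,-1,0.3],[-17,-2,3.5],0],[[0.2,-1,0],[-17,-2,3.5],0]]'

```text
time: 8.23
position: [0.5043, -0.0047, 0.0132]
tool_rot: [-2.269, -2.15, -0.042]
ft_force: [-6.1, 31.6, 24.0]
grip_width: 0.005
```

```bash
python3 s.py; python3 - <<'E'
from bench import optics
from h import *
sc=optics.get_image("scene");np.savez("pics/sc6.npz",**sc)
cv2.imwrite("pics/sc6.png",cv2.resize(sc["frame"][215:305,250:370,::-1],None,fx=6.5,fy=6.5,interpolation=cv2.INTER_CUBIC))
E
```

```text
t 8.23 p [ 0.5043 -0.0047  0.0132] x [0.053 0.998 0.03 ] z [ 0.009  0.03  -1.   ] F [-6.1 31.6 24. ] w 0.005
turn deg [ 0.39 -1.74  2.09]
```

View pics/sc6.png

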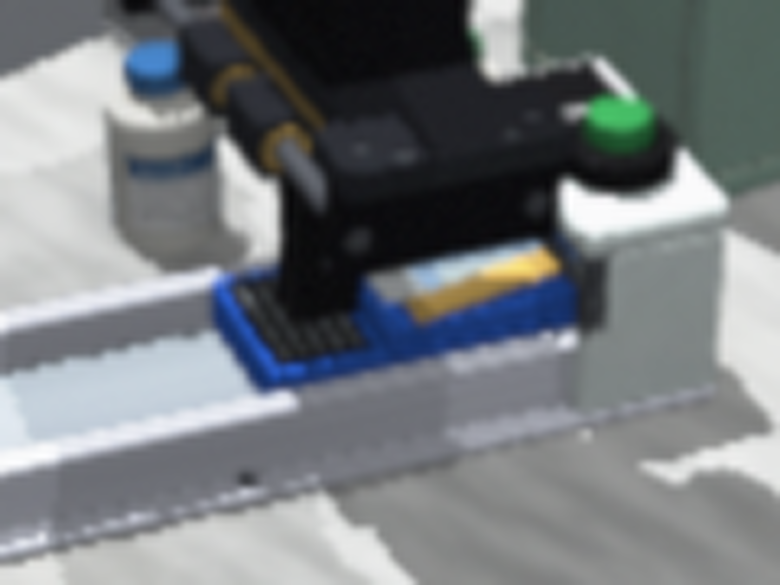

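```bash
python3 - <<'E'
from h import *
sc=dict(np.load("pics/sc6.npz"));t=dict(np.load("pics/top0.npz"));s0=dict(np.load("pics/scene0.npz"))
d=np.array([-.09,-.996,0]);d/=np.linalg.norm(d)
def pr(n,p): print(n,p.round(4),"along",(p@d*1000).round(1))
# scene: carrier rear-near top corner, leaf near edge corner, step near top corner
o=lambda u,v:(250+u/6.5,215+v/6.5)
pr("rearnear",onplane(sc,o(262,378),.031)); pr("rearfar",onplane(sc,o(218,290),.031))
pr("step near top",onplane(sc,o(400,345),.039))
pr("leaf edge near",onplane(sc,o(412,318),.039))
pr("leaf edge near0",onplane(s0,(210+412/4,180+335/4),.038))
# top landmarks from topc (x4, off 180,160)
q=lambda u,v:(180+u/4,160+v/4)
pr("head front edge far",onplane(t,q(581,186),.076));pr("head back far",onplane(t,q(693,195),.076))
pr("head front near",onplane(t,q(553,415),.076));pr("head back near",onplane(t,q(678,428),.076))
pr("leaf far",onplane(t,q(462,253),.039));pr("leaf near",onplane(t,q(450,355),.039))
pr("rail rear far",onplane(t,q(97,188),.028));pr("rail rear near",onplane(t,q(72,352),.028))
pr("carrier nose0",onplane(t,q(390,298),.041)) ;pr("carrier rear0",onplane(t,q(120,268),.038))
E
```

```text
rearnear [0.4748 0.0272 0.031 ] along -69.8
rearfar [0.525  0.0185 0.031 ] along -65.6
step near top [ 0.4618 -0.0142  0.039 ] along -27.4
leaf edge near [ 0.4733 -0.0245  0.039 ] along -18.2
leaf edge near0 [ 0.4755 -0.0248  0.038 ] along -18.1
head front edge far [ 0.5414 -0.0788  0.076 ] along 29.8
head back far [ 0.5385 -0.1253  0.076 ] along 76.3
head front near [ 0.4451 -0.0687  0.076 ] along 28.4
head back near [ 0.4408 -0.1196  0.076 ] along 79.5
leaf far [ 0.5202 -0.0293  0.039 ] along -17.7
leaf near [ 0.4756 -0.0252  0.039 ] along -17.7
rail rear far [0.5483 0.1305 0.028 ] along -179.3
rail rear near [0.4756 0.1372 0.028 ] along -179.4
carrier nose0 [0.4994 0.0009 0.041 ] along -45.8
carrier rear0 [0.5108 0.1169 0.038 ] along -162.3
```

The geometry puts the carrier rear at about -67.7 along the track against -66 expected, which is home within error. The stall is firm. One confirming push with less down load, since that means less friction.

Request:
step_arm --rows '[[[0.2,-1.5,0.5],[-17,-2,2.5],0],[[0.2,-1.5,0.5],[-18,-2,2.3],0],[[0.2,-1.5,0.5],[-19,-2,2.3],0],[[0,-1,0],[-19,-2,2.3],0]]'

```text
time: 8.62
position: [0.5043, -0.0051, 0.0132]
tool_rot: [-2.271, -2.165, -0.032]
ft_force: [-1.1, 35.1, 11.8]
grip_width: 0.005
```

```bash
python3 s.py
```

```text
t 8.62 p [ 0.5043 -0.0051  0.0132] x [0.048 0.999 0.018] z [ 0.012  0.017 -1.   ] F [-1.1 35.1 11.8] w 0.005
turn deg [ 0.62 -1.03  2.41]
```

Firm stop confirmed: 35 N forward and no motion. Unload and lift.

Request:
step_arm --rows '[[[0,0,0],[-3,0,0.5],0],[[0,0,0],[-1,0,-4],0],[[0,0,0],[0,0,-8],0],[[0,0,0],[0,0,-12],0],[[0,0,0],[0,0,-20],0],[[0,0,0],[0,0,-30],0],[[0,0,0],[0,0,-30],0],[[0,0,0],[0,0,0],0]]'

```text
time: 9.28
position: [0.5006, -0.0114, 0.1208]
tool_rot: [-2.269, -2.163, -0.024]
ft_force: [1.0, 1.0, -0.6]
grip_width: 0.006
```

```bash
python3 s.py .474 -.095 .1; python3 - <<'E'
from bench import optics
from h import *
sc=optics.get_image("scene");np.savez("pics/sc7.npz",**sc)
cv2.imwrite("pics/sc7.png",cv2.resize(sc["frame"][215:305,250:370,::-1],None,fx=6.5,fy=6.5,interpolation=cv2.INTER_CUBIC))
for v in range(235,262,2):
  print(v,[bydepth(sc,(u,v)).round(3).tolist() for u in (296,)], sc["frame"][v,[296]].sum(1))
E
```

```text
t 9.28 p [ 0.5006 -0.0114  0.1208] x [0.048 0.999 0.016] z [ 0.007  0.015 -1.   ] F [ 1.   1.  -0.6] w 0.006
turn deg [ 0.33 -0.91  2.44]
shift mm tool [-85.1 -22.7  19.3]
235 [[0.649, -0.072, -0.001]] [670]
237 [[0.642, -0.069, -0.003]] [679]
239 [[0.626, -0.061, 0.004]] [682]
241 [[0.624, -0.06, -0.001]] [670]
243 [[0.617, -0.057, -0.001]] [675]
245 [[0.607, -0.052, 0.001]] [682]
247 [[0.598, -0.047, 0.002]] [688]
249 [[0.592, -0.044, 0.001]] [678]
251 [[0.586, -0.041, -0.0]] [667]
253 [[0.537, -0.016, 0.031]] [690]
255 [[0.527, -0.011, 0.033]] [419]
257 [[0.519, -0.008, 0.033]] [120]
259 [[0.51, -0.003, 0.035]] [167]
261 [[0.506, -0.001, 0.033]] [163]
```

View pics/sc7.png

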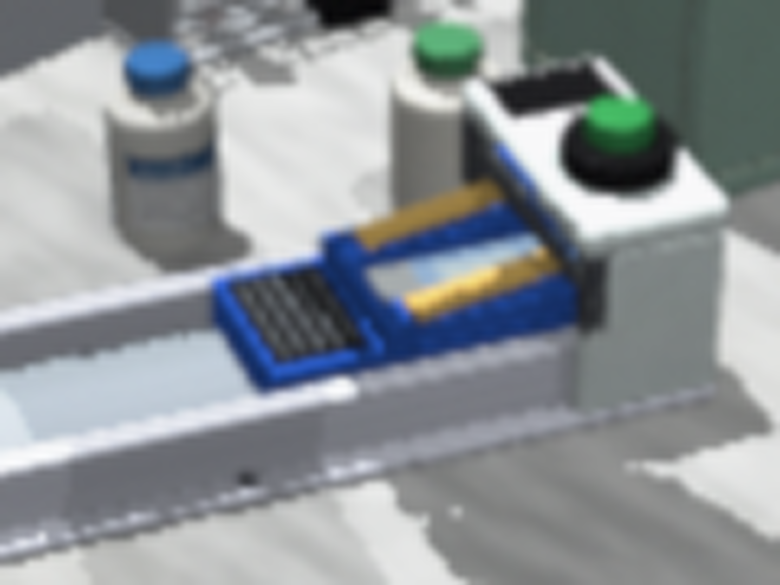

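The carrier stayed put with the leaf tongues on top of it. I'll back off to check the home position from above before pressing the key.

Request:
step_arm --rows '[[[0,-0.5,1.2],[35,0,0],0],[[0,-0.4,1.2],[35,0,0],0],[[0,0,0],[35,0,0],0],[[0,0,0],[35,0,0],0],[[0,0,0],[10,0,0],0],[[0,0,0],[0,0,0],0]]'

```text
time: 9.83
position: [0.5113, 0.1303, 0.1153]
tool_rot: [2.339, 2.087, -0.01]
ft_force: [-0.1, -0.7, -0.2]
grip_width: 0.009
```

```bash
python3 s.py .474 -.095 .1; python3 - <<'E'
from bench import optics
from h import *
im=optics.get_image("top");np.savez("pics/top8.npz",**im)
cv2.imwrite("pics/top8.png",cv2.resize(im["frame"][160:290,180:380,::-1],None,fx=4,fy=4,interpolation=cv2.INTER_CUBIC))
E
```

```text
t 9.83 p [0.5113 0.1303 0.1153] x [ 0.113  0.993 -0.009] z [-0.    -0.009 -1.   ] F [-0.1 -0.7 -0.2] w 0.009
turn deg [ 0.03  0.52 -1.35]
shift mm tool [-227.9  -11.5   17.3]
```

View pics/top8.png

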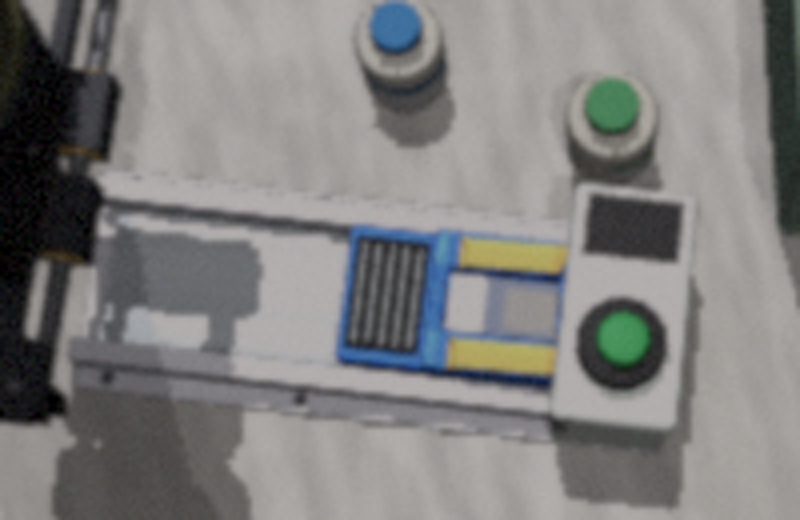

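```bash
python3 - <<'E'
from h import *
a=dict(np.load("pics/top0.npz"));b=dict(np.load("pics/top8.npz"))
d=np.array([-.09,-.996,0]);d/=np.linalg.norm(d)
def cen(im,roi,z):
    m=mask(im,(0,0,0),(180,255,75),roi);o=cent(m)[0];p=onplane(im,o[1],z);print(o,p.round(4),(p@d*1000).round(1))
cen(a,(205,208,235,245),.038); cen(b,(265,218,290,250),.038); cen(b,(265,218,290,250),.036)
q=lambda u,v:(180+u/4,160+v/4)
for n,u,v,z in(("rear far",350,228,.038),("rear near",340,358,.038),("leaf far",460,253,.039),("leaf near",447,355,.039),("pad front far",430,240,.038),("pad front near",417,352,.038),("pad rear near",345,346,.038),("pad rear far",358,237,.038)):
    p=onplane(b,q(u,v),z);print(n,p.round(4),(p@d*1000).round(1))
E
```

```text
(np.int32(345), [219.3, 227.17], [209, 213, 21, 29]) [0.5108 0.101  0.038 ] -146.5
(np.int32(156), [276.35, 233.62], [269, 220, 18, 28]) [0.5015 0.0031 0.038 ] -48.2
(np.int32(156), [276.35, 233.62], [269, 220, 18, 28]) [0.5019 0.0032 0.036 ] -48.3
rear far [0.5304 0.0192 0.038 ] -66.8
rear near [0.4736 0.0215 0.038 ] -64.0
leaf far [ 0.5201 -0.0284  0.039 ] -18.5
leaf near [ 0.4756 -0.024   0.039 ] -18.9
pad front far [ 0.5258 -0.0154  0.038 ] -32.0
pad front near [ 0.4768 -0.0111  0.038 ] -31.8
pad rear near [0.4788 0.0195 0.038 ] -62.6
pad rear far [0.5265 0.0156 0.038 ] -62.9
```

Relative to the leaf edge and the rail ends, the carrier is home within about 1–2 mm. Now go over the key.

Request:
step_arm --rows '[[[0,0.3,-0.5],[-34,-2,0],0],[[0,0.2,-0.4],[-34,-2,0],0],[[0,0,0],[-34,-2,0],0],[[0,0,0],[-34,-2,0],0],[[0,0,0],[-34,-2,0],0],[[0,0,0],[-34,-2,0],0],[[0,0,0],[-15,0,0],0],[[0,0,0],[0,0,0],0],[[0,0,0],[0,0,0],0]]'

```text
time: 10.63
position: [0.4648, -0.116, 0.1106]
tool_rot: [-2.351, -2.082, 0.019]
ft_force: [-0.1, 0.4, 0.2]
grip_width: 0.003
```

```bash
python3 s.py .474 -.095 .09
```

```text
t 10.63 p [ 0.4648 -0.116   0.1106] x [ 0.121  0.993 -0.008] z [-0.01  -0.007 -1.   ] F [-0.1  0.4  0.2] w 0.003
turn deg [-0.54  0.46 -1.78]
shift mm tool [22.2  6.8 20.4]
```

Request:
step_arm --rows '[[[-0.3,0.3,-1],[11,4,4],0],[[-0.2,0.2,-0.8],[11,3,4],0],[[0,0,0],[0,0,0],0],[[0,0,0],[0,0,0],0]]'

```text
time: 10.97
position: [0.4742, -0.0908, 0.1006]
tool_rot: [-2.312, -2.123, -0.001]
ft_force: [-0.6, 0.0, 0.2]
grip_width: 0.008
```

```bash
python3 s.py .474 -.095 .085; python3 - <<'E'
from bench import optics
from h import *
sc=optics.get_image("scene")
cv2.imwrite("pics/sc9.png",cv2.resize(sc["frame"][190:290,280:410,::-1],None,fx=6,fy=6,interpolation=cv2.INTER_CUBIC))
for v in range(212,244,2):
  print(v,[bydepth(sc,(u,v)).round(3).tolist() for u in (341,345,349)], sc["frame"][v,[341,345,349]].sum(1))
E
```

```text
t 10.97 p [ 0.4742 -0.0908  0.1006] x [0.085 0.996 0.003] z [-0.001  0.003 -1.   ] F [-0.6  0.   0.2] w 0.008
turn deg [-0.1  -0.15  0.29]
shift mm tool [-4.3  0.2 15.6]
212 [[0.465, -0.079, 0.152], [0.462, -0.087, 0.151], [0.39, -0.05, 0.197]] [38 44 32]
214 [[0.464, -0.079, 0.148], [0.468, -0.091, 0.143], [0.393, -0.053, 0.191]] [31 36 33]
216 [[0.466, -0.08, 0.142], [0.466, -0.09, 0.139], [0.464, -0.098, 0.139]] [37 37 39]
218 [[0.467, -0.081, 0.136], [0.461, -0.086, 0.139], [0.466, -0.099, 0.132]] [36 29 41]
220 [[0.469, -0.082, 0.131], [0.467, -0.091, 0.13], [0.467, -0.1, 0.127]] [32 31 45]
222 [[0.466, -0.081, 0.128], [0.466, -0.09, 0.126], [0.463, -0.098, 0.125]] [33 37 54]
224 [[0.464, -0.08, 0.124], [0.467, -0.091, 0.12], [0.571, -0.167, 0.045]] [ 50  97 181]
226 [[0.527, -0.119, 0.076], [0.585, -0.165, 0.033], [0.57, -0.167, 0.041]] [134 353 235]
228 [[0.517, -0.113, 0.078], [0.514, -0.121, 0.077], [0.574, -0.17, 0.032]] [ 54 400 235]
230 [[0.484, -0.093, 0.096], [0.478, -0.099, 0.098], [0.573, -0.169, 0.027]] [105 287 240]
232 [[0.475, -0.088, 0.098], [0.469, -0.094, 0.1], [0.469, -0.103, 0.097]] [157 172 166]
234 [[0.472, -0.086, 0.095], [0.467, -0.092, 0.096], [0.465, -0.101, 0.095]] [134 162 150]
236 [[0.472, -0.087, 0.09], [0.467, -0.093, 0.091], [0.462, -0.099, 0.092]] [117 140 115]
238 [[0.47, -0.085, 0.087], [0.463, -0.091, 0.089], [0.459, -0.098, 0.089]] [53 96 62]
240 [[0.465, -0.083, 0.085], [0.459, -0.088, 0.087], [0.457, -0.097, 0.086]] [41 49 44]
242 [[0.462, -0.081, 0.083], [0.455, -0.086, 0.086], [0.458, -0.098, 0.081]] [43 40 39]
```

View pics/sc9.png

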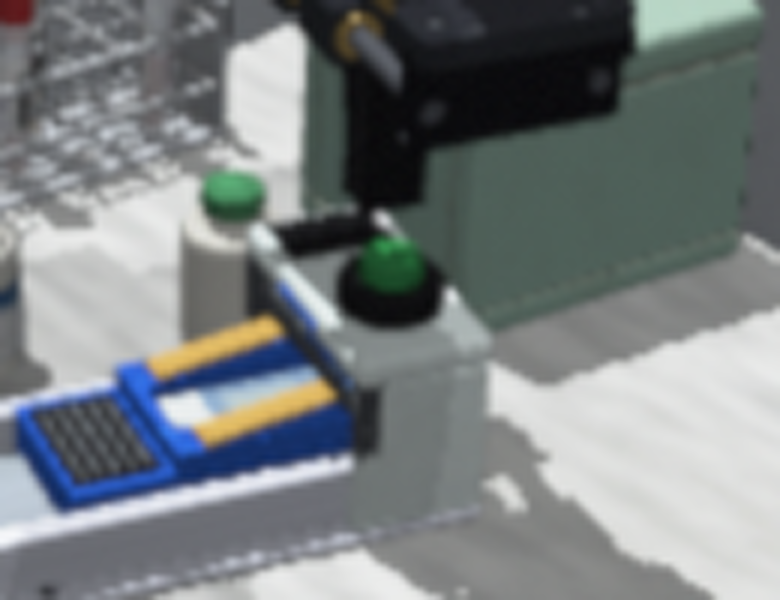

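The fingertip is at z≈0.121, above the key (0.096), and about 4 mm short of its centre. Correct and descend.

Request:
step_arm --rows '[[[0,0,0.2],[-4,0,9],0],[[0,0,0],[0,0,9],0],[[0,0,0],[0,0,0],0]]'

```text
time: 11.27
position: [0.4745, -0.0923, 0.0809]
tool_rot: [-2.31, -2.125, -0.002]
ft_force: [-1.0, -0.5, -0.5]
grip_width: 0.003
```

```bash
python3 s.py .474 -.095 .072
```

```text
t 11.27 p [ 0.4745 -0.0923  0.0809] x [0.083 0.997 0.003] z [-0.001  0.003 -1.   ] F [-1.  -0.5 -0.5] w 0.003
turn deg [-0.09 -0.17  0.39]
shift mm tool [-2.8 -0.2  8.9]
```

Request:
step_arm --rows '[[[0,0,0],[-2,0,3],0],[[0,0,0],[0,0,3],0],[[0,0,0],[0,0,3],0],[[0,0,0],[0,0,2],0]]'

```text
time: 11.6
position: [0.4745, -0.0942, 0.0739]
tool_rot: [-2.308, -2.122, -0.003]
ft_force: [-8.5, 1.2, 18.6]
grip_width: 0.005
```

```bash
python3 s.py
```

```text
t 11.6 p [ 0.4745 -0.0942  0.0739] x [0.084 0.996 0.005] z [-0.003  0.006 -1.   ] F [-8.5  1.2 18.6] w 0.005
turn deg [-0.2  -0.31  0.35]
```

Request:
step_arm --rows '[[[0,0,0],[0,0,3],0],[[0,0,0],[0,0,3],0]]'

```text
time: 11.77
position: [0.4745, -0.0942, 0.0738]
tool_rot: [-2.307, -2.119, -0.004]
ft_force: [-9.3, 1.7, 24.3]
grip_width: 0.006
```

```bash
python3 s.py; python3 - <<'E'
from bench import optics
from h import *
sc=optics.get_image("scene")
cv2.imwrite("pics/sc10.png",cv2.resize(sc["frame"][205:265,310:390,::-1],None,fx=9,fy=9,interpolation=cv2.INTER_CUBIC))
for v in range(224,244,1):
  print(v,[bydepth(sc,(u,v)).round(3).tolist() for u in (341,345,349)], sc["frame"][v,345])
E
```

```text
t 11.77 p [ 0.4745 -0.0942  0.0738] x [0.085 0.996 0.008] z [-0.004  0.009 -1.   ] F [-9.3  1.7 24.3] w 0.006
turn deg [-0.28 -0.48  0.3 ]
224 [[0.475, -0.087, 0.117], [0.464, -0.089, 0.122], [0.392, -0.053, 0.17]] [12 12 13]
225 [[0.473, -0.086, 0.116], [0.462, -0.089, 0.121], [0.391, -0.053, 0.168]] [11 12 12]
226 [[0.476, -0.088, 0.111], [0.467, -0.091, 0.115], [0.394, -0.054, 0.164]] [11 11 13]
227 [[0.477, -0.088, 0.109], [0.462, -0.089, 0.116], [0.464, -0.099, 0.112]] [12 12 12]
228 [[0.474, -0.087, 0.108], [0.471, -0.095, 0.107], [0.466, -0.101, 0.109]] [11 10 12]
229 [[0.472, -0.086, 0.107], [0.466, -0.091, 0.109], [0.465, -0.1, 0.107]] [11 11 12]
230 [[0.469, -0.084, 0.107], [0.465, -0.091, 0.107], [0.466, -0.101, 0.104]] [13 13 14]
231 [[0.47, -0.085, 0.104], [0.464, -0.091, 0.105], [0.466, -0.101, 0.102]] [10 10 12]
232 [[0.472, -0.086, 0.1], [0.465, -0.091, 0.102], [0.465, -0.1, 0.1]] [12 12 14]
233 [[0.47, -0.085, 0.099], [0.467, -0.092, 0.099], [0.466, -0.101, 0.097]] [10 10 12]
234 [[0.471, -0.086, 0.096], [0.466, -0.092, 0.097], [0.465, -0.101, 0.095]] [12 13 14]
235 [[0.469, -0.084, 0.095], [0.466, -0.092, 0.094], [0.469, -0.104, 0.089]] [15 34 22]
236 [[0.469, -0.085, 0.092], [0.465, -0.092, 0.092], [0.463, -0.1, 0.091]] [27 70 39]
237 [[0.47, -0.086, 0.089], [0.464, -0.091, 0.091], [0.463, -0.1, 0.089]] [28 77 42]
238 [[0.469, -0.085, 0.088], [0.463, -0.09, 0.089], [0.46, -0.099, 0.089]] [21 53 30]
239 [[0.463, -0.081, 0.09], [0.46, -0.089, 0.089], [0.455, -0.095, 0.09]] [14 21 16]
240 [[0.463, -0.081, 0.087], [0.461, -0.09, 0.086], [0.453, -0.094, 0.089]] [15 15 17]
241 [[0.463, -0.081, 0.085], [0.459, -0.088, 0.085], [0.452, -0.094, 0.087]] [13 14 16]
242 [[0.462, -0.081, 0.083], [0.458, -0.088, 0.083], [0.454, -0.095, 0.083]] [13 13 13]
243 [[0.46, -0.08, 0.082], [0.457, -0.088, 0.081], [0.457, -0.097, 0.079]] [17 16 18]
```

View pics/sc10.png

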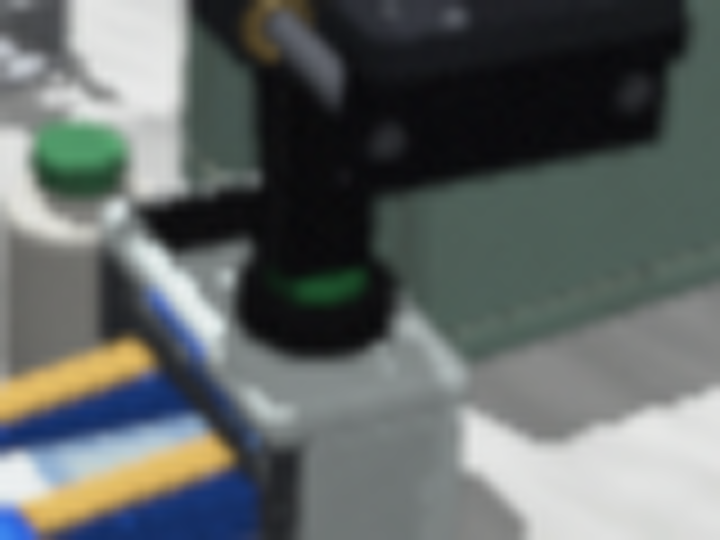

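The key is on its hard stop (24 N, no further motion, the green sunk well into its collar). Lift and move clear.

Request:
step_arm --rows '[[[0,0,0],[0,0,2],0],[[0,0,0],[0,0,-5],0],[[0,0,0],[0,0,-15],0],[[0,0,0],[0,0,-30],0],[[0,0,0],[0,0,-35],0],[[0,0,0],[10,0,-35],0],[[0,0,0],[35,0,-10],0],[[0,0,0],[35,0,0],0],[[0,0,0],[35,0,0],0],[[0,0,0],[35,0,0],0],[[0,0,0],[35,0,0],0],[[0,0,0],[35,0,0],0]]'

```text
time: 12.82
position: [0.498, 0.1181, 0.2152]
tool_rot: [-2.339, -2.09, -0.013]
ft_force: [-0.2, -0.9, -0.0]
grip_width: 0.007
```

Request:
step_arm --rows '[[[0,0,0],[35,0,0],0],[[0,0,0],[30,0,0],0],[[0,0,0],[10,0,0],0],[[0,0,0],[0,0,0],0],[[0,0,0],[0,0,0],0],[[0,0,0],[0,0,0],0]]'

```text
time: 13.32
position: [0.5053, 0.2034, 0.2142]
tool_rot: [-2.327, -2.101, -0.013]
ft_force: [0.1, 0.8, 0.2]
grip_width: 0.008
```

```bash
python3 s.py; python3 - <<'E'
from bench import optics
from h import *
im=optics.get_image("top");sc=optics.get_image("scene")["frame"]
o=np.zeros((600,760,3),np.uint8);o[:390,:600]=cv2.resize(im["frame"][160:290,180:380],(600,390));o[392:,:440]=cv2.resize(sc[210:300,240:430],(440,208))
cv2.imwrite("pics/fin.png",o[:,:,::-1])
d=np.array([-.09,-.996,0]);d/=np.linalg.norm(d)
m=mask(im,(0,0,0),(180,255,75),(265,218,290,250));o=cent(m)[0];p=onplane(im,o[1],.038);print(o,p.round(4),(p@d*1000).round(1))
for o in cent(mask(im,(50,100,60),(80,255,255),(190,150,370,290)))[:3]: print(o,bydepth(im,o[1]).round(4))
for o in cent(mask(im,(100,120,60),(125,255,255),(260,150,300,185)))[:3]: print(o)
E
```

```text
t 13.32 p [0.5053 0.2034 0.2142] x [0.102 0.995 0.011] z [ 0.002  0.011 -1.   ] F [0.1 0.8 0.2] w 0.008
turn deg [ 0.05 -0.61 -0.66]
(np.int32(263), [276.3, 233.64], [267, 220, 20, 28]) [0.5015 0.0031 0.038 ] -48.3
(np.int32(145), [335.25, 244.04], [329, 238, 14, 13]) [ 0.4743 -0.095   0.0973]
(np.int32(113), [332.58, 186.39], [327, 181, 12, 12]) [ 0.5783 -0.0909  0.0691]
(np.int32(114), [278.43, 166.46], [273, 161, 12, 12])
```

View pics/fin.png

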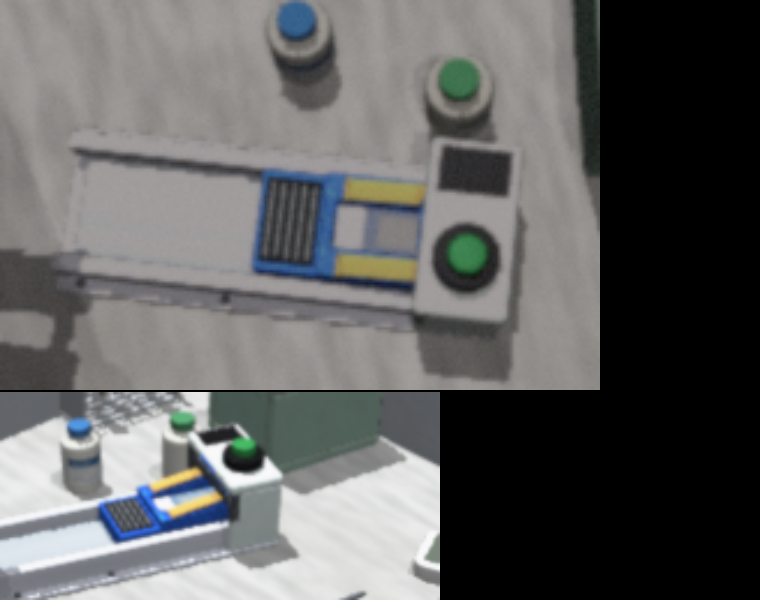

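The pad is still at (276.3,233.6), so the carrier stayed home. The key has sprung back and the bottles have not moved. The robot is clear, so I'm handing in.

```bash
python3 -c "
from bench import order
print(order.close_job())"
```

```text
the job is handed in; nothing more can be done
None
```

The carrier is loaded and the key has been pressed; I handed the job in at about 13.3 s, with the arm clear and touching nothing.

**Loading:** With the fingers shut, I pressed the thumb pad down until the bed bottomed. I then slid the carrier under the leaf spring to a firm stop, where 35 N forward gave no more motion. While sliding, the downward push varied between about 7 and 26 N, and the carrier stayed at its fully-down height.

**Key:** I let go, backed off to check the carrier, then pressed the green key to its hard stop (24 N, no further motion).

**Last checks:**
- **Carrier:** it did not move after I let go. From above it measured within about 1–2 mm of home, which is as fine as the cameras allow. The leaf tongues rest on top of it.
- **Key and bottles:** the key has sprung back up, and both bottles stand where they were.
- **Bench timer:** I did not measure it again; the arm never went near it.

**Disagreement:** the tool height read from the robot was about 28 mm lower than the fingertips looked in the depth pictures. I went by contact force and the pictures instead.

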